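# Switch on the bench supply, the extraction and then the disc sander

### The job

Get the disc sander running with light touches of a fingertip: press in the square START button of the bench supply (the wide box with the two sockets), then that of the dust extractor (the narrow box), and last that of the sander's own starter, each fully home so that it stays in. The extraction must be on before the sander and the supply before either; press gently, and leave the tools and things lying on the bench where they are.

Things in the scene. Friction and masses are not known exactly. Their poses are not given: they have to be found in the camera images.
- supply: Bench supply box, fixed: a grey sloping-front box 220 mm wide (y), 130 mm deep (x), 45 mm high in front and 71 mm at the back, with a motor starter (square START button on the left, round STOP button on the right) on its left half and two white socket outlets on its right half. Origin under its centre on the bench; x points to its back, its front faces -x.
- extractor: Starter box of the dust extractor, fixed: a narrow grey sloping-front box standing by itself, 108 mm wide (y), 130 mm deep, 45 mm high in front and 71 mm at the back, with a START and a STOP button and no sockets. Origin under its centre; x points to its back.
- sander: Bench disc sander, fixed: 290 mm high, 260 mm wide, base 300 mm deep, 200 mm disc facing -x with a work table (top 170 mm high, from x -148 to -32 mm, y +-130 mm) before it. Its own starter, the same kind of sloping box 108 mm wide, stands at its right foot, centred at x -50, y -240 mm from the origin. Origin under the middle of the machine; x points to its back.
- supply_start (a joint): Push of the START button of the bench supply box, m: 0 = out (off), 0.007 = fully in (on). It takes about 4 N to the stop, then its cap gives 3 mm more on an overtravel spring (4.5 to 12 N). No return spring: it stays in. As it goes in, the round domed STOP button (28 mm across, 42 mm away along the panel's -y) is pushed out from 3 to 10 mm proud; pressing that would undo it.
- supply_start_top (a point): Centre of the flat top of that START, a black square cap 24 x 24 mm, 12 mm proud of the panel when out, 5 mm when in. z points out of the panel (sloped 0.2 rad down to the box's front): push along -z. x: up the slope; y: panel's left seen from the front. In the box's frame it lies at x -2, y +76, z 70 mm.
- extractor_start (a joint): Push of the START button of the extractor's starter box, m: 0 = out (off), 0.007 = fully in (on). It takes about 4 N to the stop, then its cap gives 3 mm more on an overtravel spring (4.5 to 12 N). No return spring: it stays in. As it goes in, the round domed STOP button (28 mm across, 42 mm away along the panel's -y) is pushed out from 3 to 10 mm proud; pressing that would undo it.
- extractor_start_top (a point): Centre of the flat top of that START, a black square cap 24 x 24 mm, 12 mm proud of the panel when out, 5 mm when in. z points out of the panel (sloped 0.2 rad down to the box's front): push along -z. x: up the slope; y: panel's left seen from the front. In the box's frame it lies at x -2, y +21, z 70 mm.
- sander_start (a joint): Push of the START button of the sander's own starter, m: 0 = out (off), 0.007 = fully in (on). It takes about 4 N to the stop, then its cap gives 3 mm more on an overtravel spring (4.5 to 12 N). No return spring: it stays in. As it goes in, the round domed STOP button (28 mm across, 42 mm away along the panel's -y) is pushed out from 3 to 10 mm proud; pressing that would undo it.
- sander_start_top (a point): Centre of the flat top of that START, a black square cap 24 x 24 mm, 12 mm proud of the panel when out, 5 mm when in. z points out of the panel (sloped 0.2 rad down to the box's front): push along -z. x: up the slope; y: panel's left seen from the front. In the sander's frame it lies at x -52, y -219, z 70 mm; the work table's edge is 89 mm to its left.
- file: Loose flat file with a wooden handle, 330 mm long along its x axis (handle at -x), 26 mm high, lying on the bench; origin under it, about where the blade's tang begins (165 mm from either end). Leave it.
- cork_block: Loose cork sanding block 60 x 110 x 30 mm lying on the bench; origin at the centre of its underside. Leave it.
- wood_blank: Loose sawn piece of pale wood, about 105 x 100 x 18 mm, lying on the bench; origin under it. Leave it.
- glue: Loose closed glue bottle, white, 60 mm in diameter and 170 mm high, standing on the bench; origin at the centre of its underside. Leave it.
There are look-alikes about, which are no part of the job. Leave any pink look-alike of the extractor alone.

How it is judged:
By the outcome, as a careful person would: the job done as asked, in the order asked, and still so for the second after the job is handed in, with the robot touching nothing.
It also fails if it takes over 45 s, if anything falls off the work surface, if the arm or the gripper's body presses on something with over 40 N, if the wrist force passes 120 N, or if a joint passes its speed limit or range.

### The arm

A 6-joint arm with a two-finger parallel gripper is mounted at the origin on the work surface. World frame = base frame: x ahead of the robot, y to its left, z up, the work surface at z = 0. Lengths are in m, angles in rad, forces in N, time in s.
With the tool pointing down it reaches from about 0.35 to 0.85 m from the base axis. Payload 8.1 kg.
Tool frame: the origin (TCP) lies on the centre line of the jaws, within the pads' length; the fingertips stand robot.tips_ahead ahead of it and the grasp point (between the pads) lies 6 mm ahead of it (robot.tips_ahead is the distance from the TCP to the fingertips, in m); z points along the fingers, y is the line along which they close (so a half turn about z gives the same grasp; the last joint's range is limited). The gripper opens to 93 mm and grips with 3 to 60 N. Pads are 15 mm wide; open, the fingers measure 128 mm over their backs; the gripper's body (75 mm by 188 mm) begins 65 mm behind the grasp point.
Start: joints at [1.069, 0.13, 1.488, -0, 1.523, -0.085], TCP at [0.243, 0.549, 0.244] pointing down, gripper open.
Joint ranges: [-2.96, 2.96], [-0.89, 2.26], [0.02, 2.5], [-1.34, 4.48], [0, 2.73], [-2.66, 2.66]. Speed limits (rad/s): [2.39, 2.39, 2.79, 3.14, 3.14, 3.14].

### API

Orientations are given as a rotation vector (axis times angle).
In Python, from plant import robot gives the robot as it stands.
- The arm moves only by the tool apply_moves, never from a script. Its arguments are lists of equal length, an entry for each row: "delta_pos": the shift along the tool's x, y, z in cm, a list of three; "twist": the turn about the tool's z in rad. A call has 1 to 8 rows; each row shifts and turns the commanded pose from where the row before left it, along the tool's axes as they then stand; what a row does not reach is not made up. A row lasts 1/8 s, in which the tool goes at most 62.5 mm and 10.7 degrees, less where a joint would pass 70% of its speed; a pose out of reach is approached as far as the arm can. A call with a gripper value outside its range is refused whole. "gripper" is the finger opening in cm, from 0 to 9.3, set as the call begins (left out, the last holds). The fingers move at their own pace and stop on an object; "squeeze" is the grip in N (left out, the last holds). Time passes only in rows, so rows that do not move let the fingers close. It gives the time, the measured TCP pose, the force, the opening and the grip force at its end, in the units of the state.
- robot.read_state(): the state, without advancing time (a new reading comes with each control period).
- robot.read_camera(name): name is "scene" or "top" or "wrist"; returns a dict with "frame" (420x560x3 uint8, red, green, blue), "vertical_fov" (degrees; the focal length in pixels is half the picture's height over the tangent of half this angle, whatever the lens; pixels are square), "cx", "cy" (the principal point, pixels), "R" (3x3) and "t" (3): a world point X has camera coordinates R X + t. Camera axes: x right, y down, z forward; pixel columns grow to the right and rows downward; lengths in m; the calibration is good to about 2 mm. A picture is of the moment at which its call begins. There is no depth.
- robot.close_job(): hands the job in; it is judged then, once.
The state is a dict: "t": time; "q": joint angles; "dq": joint speeds; "joint_torque": joint torques, N m; "tool_pos": TCP position; "orientation": TCP orientation; "force": force on the tool from outside, world axes, zero at the start; "wrist_torque": the same for the moment, N m; "opening": finger opening in m; "gripper_force": force on a finger pad.
Only numpy, scipy, OpenCV 4.12 (cv2) and the standard library are available. Lean on these libraries where they do the work, as an engineer would, in place of code of your own. Each camera call takes 0.05 s, during which the arm holds its last target. There are 200 camera calls.

## Working session

There is one attempt and no reset: what is moved stays moved. The work goes in short steps, Python scripts to look and compute and a tool call to move; the robot and the scene stay as the last step left them, time stands still between calls to the robot, and variables do not carry over. Pictures are saved under pics/ and viewed, at most 10 in all, crops included, and the job is handed in when it is done.

Besides the shell and the picture viewer there is one more tool, called as name([rows], argument=value, ...), one row to a line, values as JSON. apply_moves: Moves the arm, as the interface text tells. Its arguments: {"type":"object","properties":{"delta_pos":{"type":"array"},"twist":{"type":"array"},"gripper":{"type":"number"},"squeeze":{"type":"number"}},"required":["delta_pos","twist"]}

```bash
mkdir -p pics; ls; python3 - <<'E'
from plant import robot
import cv2,json,pickle
d={}
for n in("scene","top"):
    c=robot.read_camera(n);d[n]=c
    cv2.imwrite(f"pics/{n}0.png",cv2.cvtColor(c["frame"],cv2.COLOR_RGB2BGR))
    print(n,c["vertical_fov"],c["cx"],c["cy"],c["R"],c["t"])
pickle.dump(d,open("d0.pkl","wb"))
s=robot.read_state();print(s, robot.tips_ahead)
E
```

```text
pics
scene 57.35400303593454 270.65856765047164 208.54229717773728 [[-0.56102182  0.8276989  -0.01300189]
 [ 0.59545652  0.39259532 -0.70092827]
 [-0.57505308 -0.40097812 -0.71311325]] [ 0.30692083 -0.24202988  1.55105433]
top 43.01938912579607 282.6542351041861 204.8625322628169 [[-0.01688239 -0.99963173 -0.02124575]
 [-0.98151464  0.0206204  -0.19027297]
 [ 0.19064099  0.01764075 -0.98150131]] [0.02054172 0.51518303 1.47455126]
{'t': 0.1, 'q': array([ 1.06861261e+00,  1.31122170e-01,  1.48914689e+00,  1.31059674e-05,
        1.52299319e+00, -8.53735922e-02]), 'dq': array([-2.42530507e-04,  7.28808408e-05, -5.13696359e-04,  6.83576475e-04,
        2.74297975e-05,  7.09302950e-04]), 'joint_torque': array([ 2.36536805e-03, -5.61339712e+01, -4.93100488e+01,  7.72620225e-02,
        2.89202482e-02,  4.30358716e-05]), 'tool_pos': array([0.24264481, 0.54824137, 0.24268339]), 'orientation': array([-6.49892847e-01, -3.07312890e+00,  2.50387689e-03]), 'force': array([ 0.09626794,  0.10825454, -0.21150089]), 'wrist_torque': array([ 0.02407052, -0.05334785,  0.00911244]), 'gripper_force': 0.0, 'opening': 0.09279825615712849} 0.025
```

View pics/top0.png

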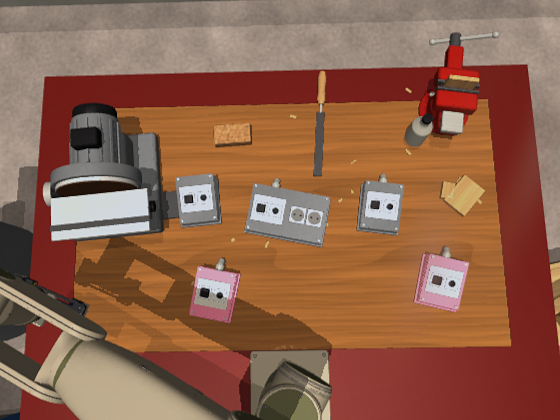

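View pics/scene0.png

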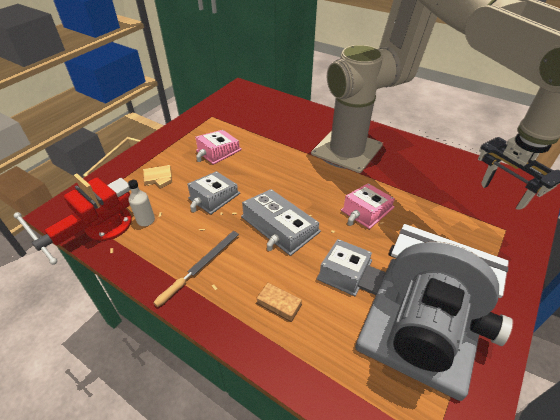

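The top view shows the starter boxes from above.

| Thing | Top-view pixel |
|---|---|
| Supply, grey with sockets | (288,214) |
| Extractor, grey and standing alone | (381,207) |
| Sander's own starter, grey, joined to the sander foot | (198,200) |
| Pink look-alikes | (215,293), (442,281) |

The black START candidates are at about (262,209) on the supply, (376,205) on the extractor and (187,199) on the sander. The STOP buttons to their right and the pink boxes' buttons could be mistaken for them. I choose the three grey ones and will check them in one crop.

```bash
cat > h.py <<'E'
import numpy as np,cv2
def f(c): return c["frame"].shape[0]/2/np.tan(np.radians(c["vertical_fov"])/2)
def ray(c,u,v):
    d=c["R"].T@np.array([(u-c["cx"])/f(c),(v-c["cy"])/f(c),1.]); return -c["R"].T@c["t"],d
def onz(c,u,v,z):
    o,d=ray(c,u,v); return o+d*(z-o[2])/d[2]
def proj(c,X):
    p=c["R"]@X+c["t"]; return p[:2]/p[2]*f(c)+[c["cx"],c["cy"]]
def dark(c,x0,x1,y0,y1,th=60):
    g=c["frame"][y0:y1,x0:x1].max(2); m=(g<th).astype('uint8')
    n,l,s,ce=cv2.connectedComponentsWithStats(m)
    return [(round(ce[i][0]+x0,1),round(ce[i][1]+y0,1),s[i].tolist()) for i in range(1,n) if s[i][4]>=12]
def tri(c1,p1,c2,p2):
    A=[];b=[]
    for c,p in((c1,p1),(c2,p2)):
        o,d=ray(c,*p);d=d/np.linalg.norm(d);P=np.eye(3)-np.outer(d,d);A.append(P);b.append(P@o)
    return np.linalg.lstsq(np.vstack(A),np.hstack(b),rcond=None)[0]
E
python3 - <<'E'
import pickle;from h import *
d=pickle.load(open("d0.pkl","rb"));t=d["top"];s=d["scene"]
for n,b in dict(sup=(246,332,184,246),ext=(356,406,176,236),san=(174,222,172,230)).items():
    print(n)
    for r in dark(t,*b): print("  ",r,onz(t,*r[:2],.07).round(4),"scene",proj(s,onz(t,*r[:2],.07)).round(1))
for b in ((240,325,185,255),(185,242,168,215),(315,375,238,295)):
    print("scene",[ (r[0],r[1],r[2][4]) for r in dark(s,*b)])
a=cv2.resize(t["frame"][165:250,170:410],None,fx=3.3,fy=3.3,interpolation=cv2.INTER_CUBIC)
b=cv2.resize(s["frame"][165:295,180:380],None,fx=2.3,fy=2.3,interpolation=cv2.INTER_CUBIC)
o=np.zeros((a.shape[0]+b.shape[0],800,3),'uint8');o[:a.shape[0],:a.shape[1]]=a;o[a.shape[0]:,:b.shape[1]]=b
cv2.imwrite("pics/crop.png",o[:600,:,::-1])
E
```

```text
sup
   (np.float64(260.6), np.float64(207.8), [11, 20, 8, 8, 53]) [0.5044 0.0728 0.07  ] scene [297.7 220.8]
   (np.float64(275.1), np.float64(210.4), [27, 24, 5, 6, 21]) [0.4961 0.032  0.07  ] scene [287.9 213.9]
ext
   (np.float64(374.7), np.float64(204.7), [15, 25, 9, 8, 57]) [ 0.5066 -0.2484  0.07  ] scene [216.8 183. ]
   (np.float64(389.6), np.float64(206.3), [31, 28, 6, 5, 21]) [ 0.5011 -0.2898  0.07  ] scene [208.6 177.8]
san
   (np.float64(188.5), np.float64(198.9), [11, 23, 8, 8, 55]) [0.5344 0.2774 0.07  ] scene [354.3 256.8]
   (np.float64(203.0), np.float64(197.1), [27, 23, 5, 5, 20]) [0.5387 0.2362 0.07  ] scene [340.4 251.4]
scene [(np.float64(297.6), np.float64(222.9), 41)]
scene [(np.float64(216.3), np.float64(184.9), 33)]
scene [(np.float64(354.2), np.float64(259.3), 50), (np.float64(366.5), np.float64(289.4), 30)]
```

View pics/crop.png

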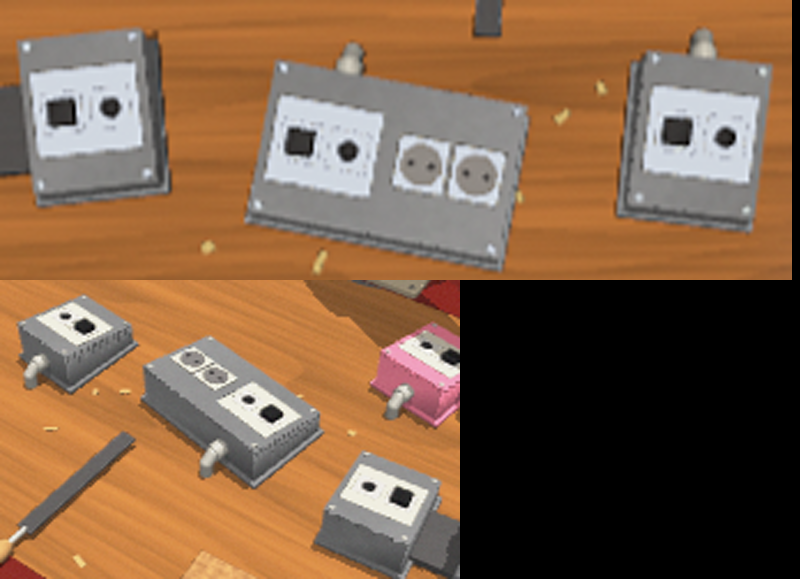

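The crop confirms the choice. On all three grey boxes the square black START is left of the round STOP. In the crop the STARTs are at (62,112) on the sander, (300,142) on the supply and (677,131) on the extractor. I close the gripper and turn so the fingers' long side lies along the box's x.

apply_moves([
  [0,0,0],
  [0,0,0],
  [0,0,0],
  [0,0,0],
  [0,0,0],
  [0,0,0],
  [0,0,0],
  [0,0,0],
], twist=[0.169,0.169,0.169,0.169,0.169,0.169,0.169,0.169], gripper=0, squeeze=5)

```text
t: 1.1
tool_pos: [0.2427, 0.5484, 0.243]
orientation: [2.435, 1.984, -0.002]
force: [-0.4, 0.4, -0.7]
opening: 0.0177
gripper_force: 0.0
```

```bash
cat > go.py <<'E'
import sys,numpy as np
from plant import robot
from scipy.spatial.transform import Rotation as Ro
T=dict(sup=(.5044,.0728,-.2),ext=(.5066,-.2484,-.13),san=(.5344,.2774,.104))
n=sys.argv[1];z=float(sys.argv[2]);x,y,a=T[n];off=.004
s=robot.read_state();R=Ro.from_rotvec(s["orientation"]).as_matrix()
t=np.array([x-off*np.cos(a),y-off*np.sin(a),z])
ang=np.arctan2(R[1,1],R[0,1])
print("t",s["t"],"q",s["q"].round(3),"pos",s["tool_pos"].round(4),"zaxis",R[:,2].round(3))
print("delta tool cm",(R.T@(t-s["tool_pos"])*100).round(2),"twist",round(float((ang-a+np.pi)%(2*np.pi)-np.pi),3),"open",s["opening"],"F",s["force"].round(2))
E
python3 go.py sup .13
```

```text
t 1.1 q [1.069 0.131 1.489 0.    1.523 1.272] pos [0.2427 0.5484 0.243 ] zaxis [-0.001 -0.001 -1.   ]
delta tool cm [-41.27  34.85  11.33] twist -0.004 open 0.01772543563401197 F [-0.4   0.43 -0.67]
```

apply_moves([
  [-5,3,0],
  [-5,3,0],
  [-5,3.5,0],
  [-4.5,4,0],
  [-4.5,4,0],
  [-4.5,4,0],
  [-4.5,4,0],
  [-4.5,4,0],
], twist=[0,0,0,0,0,0,0,0])

```text
t: 2.1
tool_pos: [0.4588, 0.1211, 0.2435]
orientation: [-2.43, -1.991, -0.0]
force: [-0.3, 0.5, 0.7]
opening: 0.0006
gripper_force: 0.0
```

apply_moves([
  [-3.5,4,0],
  [0,1,3],
  [0,0,4],
  [0,0,3],
  [0,0,0],
  [0,0,0],
], twist=[0,0,0,0,0,0])

```text
t: 2.85
tool_pos: [0.501, 0.0789, 0.1448]
orientation: [2.43, 1.991, 0.001]
force: [0.4, -0.0, 0.8]
opening: 0.0007
gripper_force: 0.0
```

```bash
python3 go.py sup .11; python3 - <<'E'
from plant import robot
import cv2
w=robot.read_camera("wrist")["frame"];t=robot.read_camera("top")["frame"]
import numpy as np
a=cv2.resize(t[160:260,220:360],None,fx=4,fy=4,interpolation=cv2.INTER_CUBIC)[:,:]
w=cv2.resize(w,None,fx=.42,fy=.42)
o=np.zeros((400,800,3),'uint8');o[:400,:560]=a;o[:w.shape[0],560:560+w.shape[1]]=w
cv2.imwrite("pics/s1.png",o[:,:,::-1])
E
```

```text
t 2.85 q [ 0.055 -0.053  1.86  -0.     1.333  0.253] pos [0.501  0.0789 0.1448] zaxis [ 0.001  0.    -1.   ]
delta tool cm [-0.53  0.05  3.48] twist 0.002 open 0.0006749874111767586 F [ 0.36 -0.02  0.84]
```

View pics/s1.png

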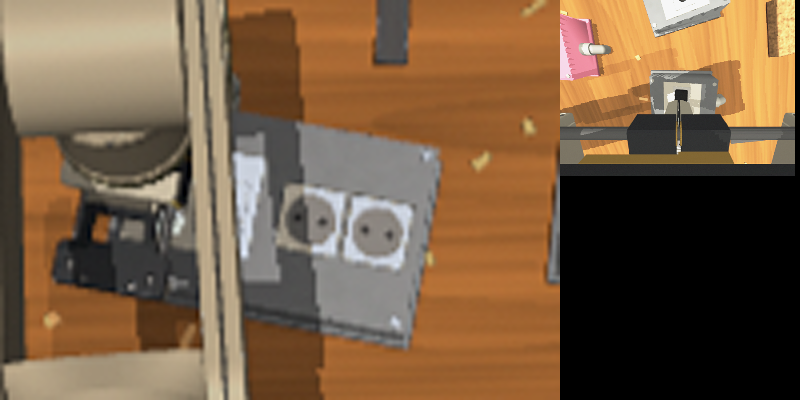

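The wrist view (right half of the picture) shows the START cap at (681,95), right ahead of the closed fingertips on the supply. I shift by the remaining 5 mm and go down to just above the cap.

apply_moves([
  [-0.5,0,0],
  [0,0,2],
  [0,0,1.8],
  [0,0,0.2],
  [0,0,0],
], twist=[0,0,0,0,0])

```text
t: 3.58
tool_pos: [0.4995, 0.0739, 0.1038]
orientation: [-2.43, -1.991, 0.0]
force: [-0.1, 0.2, 0.3]
opening: 0.0003
gripper_force: 0.0
```

apply_moves([
  [0,0,0.2],
  [0,0,0.2],
  [0,0,0.2],
  [0,0,0.1],
  [0,0,0.1],
  [0,0,0],
], twist=[0,0,0,0,0,0])

```text
t: 4.32
tool_pos: [0.4995, 0.0739, 0.0956]
orientation: [-2.43, -1.991, 0.0]
force: [0.1, -0.4, -0.4]
opening: 0.0005
gripper_force: 0.0
```

apply_moves([
  [0,0,0.1],
  [0,0,0.1],
  [0,0,0.1],
  [0,0,0],
], twist=[0,0,0,0])

```text
t: 4.82
tool_pos: [0.4999, 0.0738, 0.0929]
orientation: [2.43, 1.991, 0.001]
force: [0.6, -0.9, 3.5]
opening: 0.0008
gripper_force: 1.3
```

apply_moves([
  [0,0,0.1],
  [0,0,0.1],
  [0,0,0],
], twist=[0,0,0])

```text
t: 5.2
tool_pos: [0.4997, 0.0739, 0.0907]
orientation: [2.43, 1.991, 0.001]
force: [0.8, -1.4, 3.4]
opening: 0.0004
gripper_force: 1.5
```

apply_moves([
  [0,0,0.1],
  [0,0,0.1],
  [0,0,0],
], twist=[0,0,0])

```text
t: 5.58
tool_pos: [0.4994, 0.074, 0.0885]
orientation: [-2.43, -1.991, 0.0]
force: [0.9, 0.3, 3.1]
opening: 0.0005
gripper_force: 1.4
```

apply_moves([
  [0,0,0.1],
  [0,0,0],
], twist=[0,0])

```text
t: 5.82
tool_pos: [0.4995, 0.0739, 0.0877]
orientation: [-2.43, -1.991, -0.0]
force: [1.1, -1.2, 5.7]
opening: 0.0005
gripper_force: 2.6
```

apply_moves([
  [0,0,0.1],
  [0,0,0],
], twist=[0,0])

```text
t: 6.08
tool_pos: [0.4997, 0.0739, 0.087]
orientation: [2.43, 1.991, 0.0]
force: [0.1, 0.4, 7.1]
opening: 0.0006
gripper_force: 3.5
```

apply_moves([
  [0,0,-1],
  [0,0,-3],
  [0,0,-4],
  [0,0,0],
], twist=[0,0,0,0])

```text
t: 6.58
tool_pos: [0.5012, 0.0741, 0.1702]
orientation: [2.428, 1.989, 0.006]
force: [-1.3, -0.2, 0.5]
opening: 0.0002
gripper_force: 0.0
```

```bash
python3 go.py ext .11
```

```text
t 6.575 q [ 0.045 -0.081  1.839  0.     1.379  0.243] pos [0.5012 0.0741 0.1702] zaxis [ 0.005  0.    -1.   ]
delta tool cm [-31.55   6.44   6.  ] twist -0.068 open 0.000241449374575614 F [-1.26 -0.18  0.48]
```

apply_moves([
  [-5,1,0],
  [-5.5,1,0],
  [-5.5,1.2,0],
  [-5.5,1.2,0],
  [-5,1,0],
  [-5,1,0],
  [0,0,2],
  [0,0,0],
], twist=[0,0,0,0,0,0,-0.07,0])

```text
t: 7.58
tool_pos: [0.4981, -0.2468, 0.1435]
orientation: [-2.356, -2.069, 0.003]
force: [-0.1, 0.5, 0.8]
opening: 0.0
gripper_force: 0.0
```

```bash
python3 go.py ext .1; python3 - <<'E'
from plant import robot
import cv2,numpy as np
w=robot.read_camera("wrist")["frame"];t=robot.read_camera("top")["frame"];s=robot.read_camera("scene")["frame"]
c=lambda i,x,y:cv2.resize(i[y:y+75,x:x+100],(400,300),interpolation=cv2.INTER_CUBIC)
o=np.vstack([np.hstack([c(t,240,170),cv2.resize(w,(400,300))]),np.hstack([c(s,240,180),c(s,170,140)])])
cv2.imwrite("pics/s2.png",o[:,:,::-1])
E
```

```text
t 7.575 q [-0.552  0.088  1.72   0.     1.34  -0.423] pos [ 0.4981 -0.2468  0.1435] zaxis [-0.005  0.003 -1.   ]
delta tool cm [-0.06  0.49  4.34] twist 0.0 open 2.214635460836054e-05 F [-0.08  0.53  0.82]
```

View pics/s2.png

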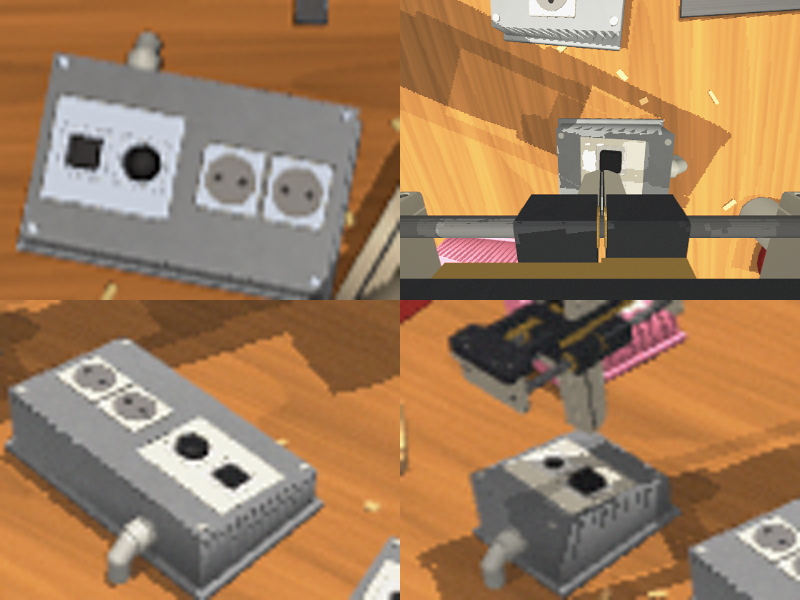

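The supply's START at (84,152) in the top-left crop now sits low and its STOP at (141,162) stands out, so the supply is on. Next is the extractor.

apply_moves([
  [-0.1,0.5,0],
  [0,0,2],
  [0,0,2],
  [0,0,0.3],
  [0,0,0],
], twist=[0,0,0,0,0])

```text
t: 8.35
tool_pos: [0.5047, -0.2489, 0.1028]
orientation: [-2.358, -2.074, 0.001]
force: [-0.6, 0.9, -0.2]
opening: 0.0005
gripper_force: 0.0
```

apply_moves([
  [0,0,0.2],
  [0,0,0.2],
  [0,0,0.2],
  [0,0,0.2],
  [0,0,0.1],
  [0,0,0.1],
  [0,0,0],
], twist=[0,0,0,0,0,0,0])

```text
t: 9.22
tool_pos: [0.5055, -0.2493, 0.094]
orientation: [2.358, 2.074, 0.001]
force: [1.0, 0.4, 3.6]
opening: 0.0005
gripper_force: 1.4
```

apply_moves([
  [0,0,0.1],
  [0,0,0.1],
  [0,0,0],
], twist=[0,0,0])

```text
t: 9.6
tool_pos: [0.5052, -0.2493, 0.0917]
orientation: [2.359, 2.075, -0.0]
force: [2.1, 0.1, 3.8]
opening: 0.0002
gripper_force: 1.6
```

apply_moves([
  [0,0,0.1],
  [0,0,0.1],
  [0,0,0.1],
  [0,0,0],
], twist=[0,0,0,0])

```text
t: 10.1
tool_pos: [0.5052, -0.2492, 0.0887]
orientation: [2.359, 2.075, -0.0]
force: [1.3, 0.1, 3.8]
opening: 0.0006
gripper_force: 2.3
```

apply_moves([
  [0,0,0.1],
  [0,0,0],
], twist=[0,0])

```text
t: 10.35
tool_pos: [0.5053, -0.2493, 0.088]
orientation: [2.359, 2.074, 0.0]
force: [1.7, -0.1, 6.7]
opening: 0.0002
gripper_force: 3.1
```

apply_moves([
  [0,0,0.05],
  [0,0,0],
], twist=[0,0])

```text
t: 10.6
tool_pos: [0.5054, -0.2493, 0.0877]
orientation: [2.358, 2.074, 0.0]
force: [1.1, 0.2, 6.9]
opening: 0.0005
gripper_force: 3.5
```

apply_moves([
  [0,0,-1],
  [0,0,-3],
  [0,0,-5],
  [0,0,-5],
  [0,0,-3],
  [0,0,0],
], twist=[0,0,0,0,0,0])

```text
t: 11.35
tool_pos: [0.5059, -0.2498, 0.2601]
orientation: [2.356, 2.072, 0.002]
force: [0.8, 0.1, -0.8]
opening: 0.0003
gripper_force: 0.0
```

```bash
python3 go.py san .11
```

```text
t 11.35 q [-0.549  0.023  1.571 -0.     1.543 -0.421] pos [ 0.5059 -0.2498  0.2601] zaxis [ 0.003 -0.002 -1.   ]
delta tool cm [52.58 -4.35 14.9 ] twist -0.232 open 0.00025810238785004095 F [ 0.76  0.07 -0.79]
```

apply_moves([
  [5,-0.4,0],
  [5.5,-0.4,0],
  [5.5,-0.4,0],
  [5.5,-0.4,0],
  [5.5,-0.4,0],
  [5.5,-0.4,0],
  [5.5,-0.4,0],
  [5,-0.4,0],
], twist=[0,0,0,0,0,0,0,0])

```text
t: 12.35
tool_pos: [0.5269, 0.183, 0.2546]
orientation: [-2.357, -2.074, 0.006]
force: [0.6, 0.5, -0.5]
opening: 0.0007
gripper_force: 0.0
```

apply_moves([
  [5,-0.4,0],
  [0,0,0],
  [0,0,0],
  [0,0,0],
], twist=[0,-0.116,-0.116,0])

```text
t: 12.85
tool_pos: [0.5296, 0.2313, 0.2548]
orientation: [-2.102, -2.332, 0.005]
force: [-0.6, -0.0, 0.9]
opening: -0.0001
gripper_force: 0.0
```

```bash
python3 go.py san .13; python3 - <<'E'
from plant import robot
import cv2,numpy as np
w=robot.read_camera("wrist")["frame"];t=robot.read_camera("top")["frame"];s=robot.read_camera("scene")["frame"]
c=lambda i,x,y:cv2.resize(i[y:y+75,x:x+100],(400,300),interpolation=cv2.INTER_CUBIC)
o=np.vstack([np.hstack([c(t,330,170),cv2.resize(w,(400,300))]),np.hstack([cv2.resize(s[165:315,280:480],(400,300)),c(s,170,140)])])
cv2.imwrite("pics/s3.png",o[:,:,::-1])
E
```

```text
t 12.85 q [ 0.323  0.07   1.532 -0.     1.543  0.219] pos [0.5296 0.2313 0.2548] zaxis [-0.004 -0.001 -1.   ]
delta tool cm [ 4.55  0.61 12.47] twist -0.0 open -6.767835026743577e-05 F [-0.57 -0.    0.87]
```

View pics/s3.png

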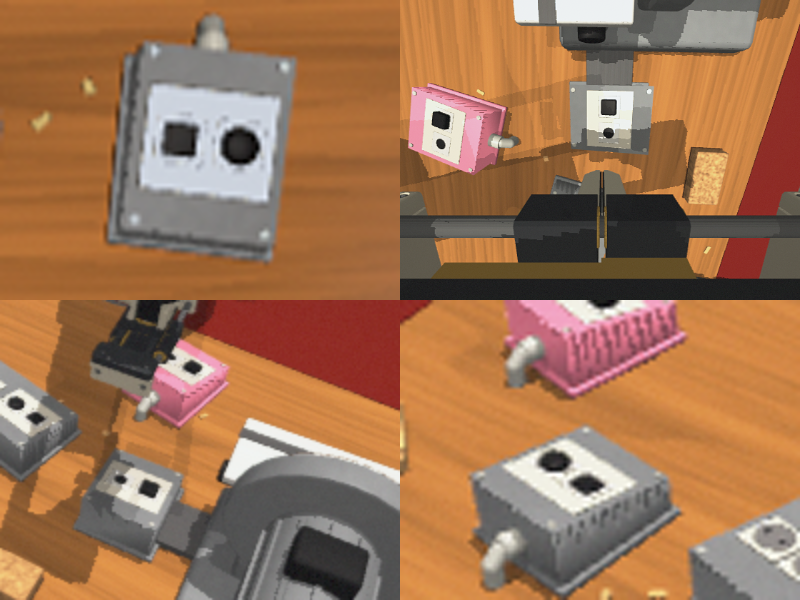

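The extractor's START at (180,140) in the top-left crop is in and its STOP at (240,147) is proud. In the wrist view the sander's START is at (608,106), ahead of the finger, and the work table is clear beyond it. I go down on the sander's START.

apply_moves([
  [4.5,0.6,0],
  [0,0,5],
  [0,0,4],
  [0,0,2],
  [0,0,0],
  [0,0,0],
], twist=[0,0,0,0,0,0])

```text
t: 13.75
tool_pos: [0.5332, 0.2772, 0.1492]
orientation: [2.103, 2.332, 0.004]
force: [0.3, 0.6, 0.8]
opening: 0.0004
gripper_force: 0.0
```

```bash
python3 go.py san .1
```

```text
t 13.75 q [0.394 0.192 1.595 0.    1.352 0.291] pos [0.5332 0.2772 0.1492] zaxis [ 0.003  0.001 -1.   ]
delta tool cm [ 0.   -0.29  4.92] twist -0.001 open 0.0004377181017388673 F [0.3  0.61 0.82]
```

apply_moves([
  [0,-0.3,1],
  [0,0,2],
  [0,0,1.5],
  [0,0,0.3],
  [0,0,0],
], twist=[0,0,0,0,0])

```text
t: 14.38
tool_pos: [0.5288, 0.2765, 0.0986]
orientation: [-2.103, -2.334, 0.001]
force: [-0.3, 0.4, 0.1]
opening: 0.0009
gripper_force: 0.0
```

apply_moves([
  [0,0,0.2],
  [0,0,0.2],
  [0,0,0.2],
  [0,0,0.1],
  [0,0,0.1],
  [0,0,0.1],
  [0,0,0],
], twist=[0,0,0,0,0,0,0])

```text
t: 15.25
tool_pos: [0.5291, 0.2766, 0.0902]
orientation: [2.103, 2.334, 0.0]
force: [2.5, 0.6, 3.8]
opening: 0.0005
gripper_force: 1.6
```

apply_moves([
  [0,0,0.1],
  [0,0,0.1],
  [0,0,0],
], twist=[0,0,0])

```text
t: 15.62
tool_pos: [0.5289, 0.2766, 0.088]
orientation: [-2.103, -2.334, 0.0]
force: [1.0, 1.0, 2.7]
opening: 0.0002
gripper_force: 1.4
```

apply_moves([
  [0,0,0.1],
  [0,0,0],
], twist=[0,0])

```text
t: 15.88
tool_pos: [0.5291, 0.2766, 0.0874]
orientation: [2.103, 2.334, 0.0]
force: [0.5, -0.3, 5.8]
opening: 0.0003
gripper_force: 2.9
```

apply_moves([
  [0,0,0.1],
  [0,0,0],
], twist=[0,0])

```text
t: 16.12
tool_pos: [0.5292, 0.2766, 0.0866]
orientation: [2.103, 2.334, 0.001]
force: [0.3, 0.0, 7.8]
opening: 0.0005
gripper_force: 3.8
```

Force is 7.8 N on the overtravel spring, so the button is home. I retract straight up, then move to the -y side to clear the view.

apply_moves([
  [0,0,-1],
  [0,0,-3],
  [0,0,-5],
  [0,0,-5],
  [0,0,-3],
  [0,0,0],
], twist=[0,0,0,0,0,0])

```text
t: 16.88
tool_pos: [0.5299, 0.2771, 0.2591]
orientation: [2.102, 2.333, 0.006]
force: [0.3, 1.0, -0.3]
opening: 0.0006
gripper_force: 0.0
```

apply_moves([
  [-4,0,0],
  [-5,0,0],
  [-5,0,0],
  [-5,0,0],
  [-5,0,0],
  [-4,0,0],
  [0,0,0],
  [0,0,0],
], twist=[0,0,0,0,0,0,0,0])

```text
t: 17.88
tool_pos: [0.5572, -0.0015, 0.2544]
orientation: [-2.102, -2.331, 0.002]
force: [0.2, 0.4, 0.8]
opening: 0.0002
gripper_force: 0.0
```

```bash
python3 - <<'E'
from plant import robot
import cv2,numpy as np
t=robot.read_camera("top")["frame"];s=robot.read_camera("scene")["frame"]
c=lambda i,x,y:cv2.resize(i[y:y+75,x:x+100],(400,300),interpolation=cv2.INTER_CUBIC)
o=np.vstack([np.hstack([c(t,150,165),cv2.resize(t,(400,300))]),np.hstack([c(s,295,230),cv2.resize(s,(400,300))])])
cv2.imwrite("pics/s4.png",o[:,:,::-1])
E
```

```text
(no output)
```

View pics/s4.png

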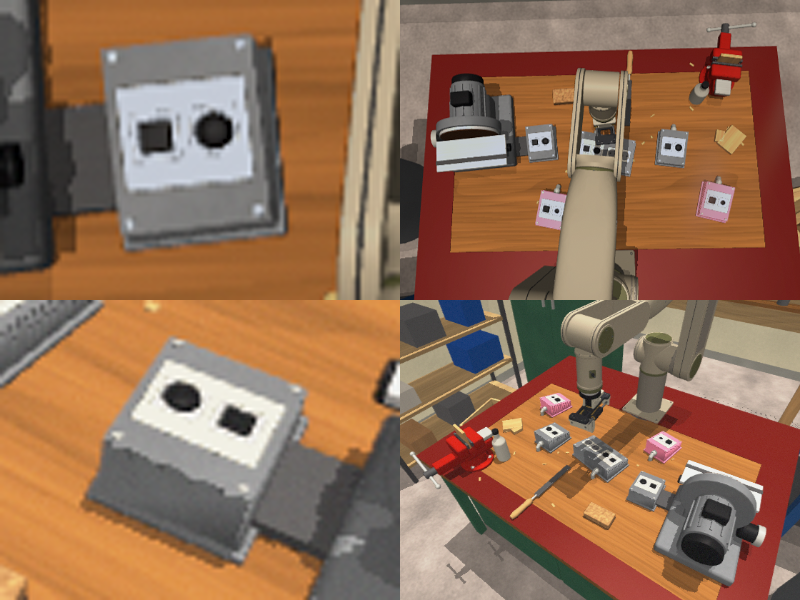

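The sander's START at (155,136) in the top-left crop is in and its STOP at (212,130) is proud. The loose things lie where they were, and the arm touches nothing.

```bash
python3 -c "
from plant import robot
print(robot.close_job())"
```

```text
the job is handed in; nothing more can be done
None
```

The supply, extractor and sander STARTs were pressed fully home in that order (peak readings about 7–8 N), all three look latched in the camera views, nothing on the bench was disturbed, and the job was handed in at about 18 s.

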